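# Clear a dust-extractor fan and check that it spins freely

### The job

A turning gouge has got its blade into the fan of the opened dust extractor through the outlet: draw it out without forcing it against the fan and lay it on the bench. Then spin the fan by hand so that it runs on by itself, at least one full turn in all, and let it come to rest. Finally put the gouge away in the empty bay of the wooden rack, handle first and pushed in to the back so that only the blade sticks out, without disturbing the other things on the bench.

Things in the scene. Friction and masses are not known exactly. Their poses are not given: they have to be found in the camera images.
- blower: Grey fan casing fixed on the bench: round pan, inner radius 118 mm, wall 5 mm, 64 mm high, open on top. Origin on the fan axis at bench level. On its -x side, at y = 20 to 118 mm, an outlet duct ends at x = -132 mm; its roof (60 to 64 mm up) covers x = -132 to -98 mm and, where y is above 73 mm, on to x = -25 mm. The bench is its floor.
- hub (a point): Centre of the hub's top, on the fan's vertical axis, 58 mm above the bench (a nut 22 mm across rises 10 mm more); turns with the fan. Aluminium fan: hub radius 22 mm and four flat upright radial paddles, 5 mm thick, out to 100 mm radius, from 8 to 58 mm above the bench, along this point's +x, +y, -x and -y axes.
- impeller (a joint): Turn of the fan in rad, anticlockwise from above positive, counted on over many turns; at 0 the paddles lie along the casing's x and y axes. Starts within 0.3 of 0, the gouge's blade between two paddles. Light bearings, either way without end: let go at 3 rad/s it coasts on for a few seconds.
- gouge: The loose turning gouge, about 0.22 kg, lying flat with its axis level. x runs from the wooden handle to the steel blade; origin under its mid-length at bench level.
- gouge_mid (a point): Middle of the gouge on its axis, 17 mm above the bench; +x points to the blade tip. Wooden handle, 34 mm wide and high, bevelled corners, from x = -97.5 to +17.5 mm; round steel shank, 14 mm diameter, to +87.5 mm, then a flat tip to +97.5 mm. It balances near x = 0. At the start the shank is in the outlet duct and the handle sticks out.
- gouge_butt (a point): Centre of the handle's end face, x = -97.5 mm of the gouge, on its axis.
- gouge_tip (a point): Blade tip of the gouge, x = +97.5 mm, on its axis.
- rack: Plywood rack fixed on the bench, 135 mm deep, 60 mm high, two roofed bays side by side. Origin at bench level in the middle of the mouth of the EMPTY bay; +x points into it. That bay is 60 mm wide, 52 mm high, its floor the bench, its back wall at x = 125 mm. The other bay, centred at y = +75 mm, holds a fixed gouge whose blade sticks out to x = -70 mm.
- bowl: Bystander: dark wooden bowl, 120 mm across, 55 mm high; origin under its centre.
- wax_tin: Bystander: steel tin, 70 mm across, 60 mm high; origin under its centre.
- mallet: Bystander: round wooden mallet standing on its head, 70 mm across, 160 mm high; origin under its centre.
Things that resemble listed ones, but are neither listed nor needed, are in the scene too. What is shaped like the gouge but white is not meant.

How it is judged:
By the outcome, as a careful person would: the job done as asked, in the order asked, and still so for the second after the job is handed in, with the robot touching nothing.
It also fails if it takes over 72 s, if anything falls off the work surface, if the arm or the gripper's body presses on something with over 40 N, if the wrist force passes 120 N, or if a joint passes its speed limit or range.

### The arm

A 7-joint arm with a two-finger parallel gripper is mounted at the origin on the work surface. World frame = base frame: x ahead of the robot, y to its left, z up, the work surface at z = 0. Lengths are in m, angles in rad, forces in N, time in s.
With the tool pointing down it reaches from about 0.4 to 0.85 m from the base axis. Payload 10.4 kg.
Tool frame: the origin (TCP) lies midway between the tips of the shut fingers; the grasp point (between the pads) lies manip.grip_depth behind it (manip.grip_depth is the distance from the TCP to the grasp point, in m); z points along the fingers, x is the direction in which the jaws open and shut, and the axes are right-handed (so a half turn about z gives the same grasp; the last joint's range is limited). The gripper opens to 85 mm and grips with 20 to 120 N. Pads are 22 mm wide; open, the fingers measure 114 mm over their backs; the gripper's body (76 mm by 85 mm) begins 54 mm behind the grasp point. The pads swing forward as they close: fully open they stand 13 mm farther back than shut.
Start: joints at [-1.129, 0.332, -0.065, 1.46, 0.022, 1.35, -0.088], TCP at [0.28, 0.559, 0.231] pointing down, gripper open.
Joint ranges: [-2.6, 2.6], [-0.5, 2.12], [-1.47, 1.34], [0.16, 2.42], [-1.27, 4.41], [0.06, 2.06], [-2.6, 2.6]. Speed limits (rad/s): [2.22, 2.22, 2.79, 2.79, 3.14, 3.14, 3.14].

### API

Orientations are given as a unit quaternion [x, y, z, w].
In Python, from workcell import manip gives the robot as it stands. The module is installed in compiled form; this text tells all that it offers.
- The arm moves only by the tool send_rows, never from a script. Its argument "steps" is a list of rows, each a list of 2 entries, a list of its own where there are three numbers: the shift along the tool's x, y, z in m, then the turn about the tool's z in rad. In form: [[[x, y, z], spin], ...]. A call has exactly 8 rows; each row is the pose to reach, as a shift and turn from the pose commanded when the call began, along the tool's axes at that moment; what a row does not reach only later rows make up. A row lasts 1/8 s, in which the tool goes at most 62.5 mm and 10.7 degrees, less where a joint would pass 70% of its speed; a pose out of reach is approached as far as the arm can. A call with a gripper value outside its range is refused whole. "hand" is the opening, from 0 (shut) to 1 (fully open), set as the call begins (left out, the last holds). The fingers move at their own pace and stop on an object; "force" is the grip in N (left out, the last holds). Time passes only in rows, so rows that repeat a pose let the fingers close, or fill a call up. It gives the time, the measured TCP pose, the force and the opening at its end, in the units of the state.
- manip.get_obs(): the state, without advancing time (a new reading comes with each control period).
- manip.camera(name): name is "side" or "top"; returns (picture, depth): 480x640x3 uint8, red, green, blue; 480x640 float32, m along the optical axis (not along the pixel's ray), 0 where there is no reading.
- manip.camera_info(name): a dict with "intrinsics" (3x3 intrinsics, pixels), "pose" (4x4, takes a point from camera to world coordinates). Camera axes: x right, y up, looking along -z (the intrinsics and any distortion apply to the point x, -y, -z); pixel columns grow to the right and rows downward; lengths in m; the calibration is good to about 2 mm. A picture is of the moment at which its call begins. camera_info takes no time and is no camera call.
- manip.hand_in(): hands the job in, once; it reports no verdict.
The state is a dict: "clock": time; "joint_pos": joint angles; "joint_velocities": joint speeds; "tau": joint torques, N m; "position": TCP position; "ee_rot": TCP orientation; "ft_force": force on the tool from outside, world axes, zero at the start; "torque": the same for the moment, N m; "grip_width": opening from 0.0 (shut) to 1.0 (fully open).
Only numpy, scipy, OpenCV 4.12 (cv2) and the standard library are available. Lean on these libraries where they do the work, as an engineer would, in place of code of your own. Each camera call takes 0.05 s, during which the arm holds its last target.

## Working session

There is one attempt and no reset: what is moved stays moved. The work goes in short steps, Python scripts to look and compute and a tool call to move; the robot and the scene stay as the last step left them, time stands still between calls to the robot, and variables do not carry over. Pictures are saved under pics/ and viewed, and the job is handed in when it is done.

Besides the shell and the picture viewer there is one more tool, called after "Request:" by a JSON object that holds its "op" and its "data", one argument or row to a line. send_rows: Moves the arm, as the interface text tells. Its arguments: {"type":"object","properties":{"steps":{"type":"array"},"hand":{"type":"number"},"force":{"type":"number"}},"required":["steps"]}

```bash
mkdir -p pics
cat > h.py <<'E'
import numpy as np, cv2
from workcell import manip
def snap(name,tag):
    p,d=manip.camera(name); cv2.imwrite(f'pics/{tag}.png',p[:,:,::-1]); np.savez(f'pics/{tag}.npz',p=p,d=d); return p,d
def cam(name):
    i=manip.camera_info(name); return np.array(i['intrinsics']),np.array(i['pose'])
def ray(name,u,v):
    K,T=cam(name); q=np.linalg.inv(K)@np.array([u,v,1.]); c=np.array([q[0],-q[1],-1.]); return T[:3,3],T[:3,:3]@c
def onz(name,u,v,z):
    o,r=ray(name,u,v); return o+r*(z-o[2])/r[2]
def dpt(name,u,v,dep):
    o,r=ray(name,u,v); return o+r*dep
def proj(name,P):
    K,T=cam(name); c=np.linalg.inv(T)@np.append(P,1); q=K@np.array([c[0],-c[1],-c[2]]); return q[:2]/q[2]
def cloud(name,d):
    K,T=cam(name); v,u=np.mgrid[:480,:640]; q=np.stack([u,v,np.ones_like(u)],-1)@np.linalg.inv(K).T
    c=np.stack([q[...,0],-q[...,1],-np.ones(u.shape)],-1)*d[...,None]
    return c@T[:3,:3].T+T[:3,3]
E
python3 - <<'E'
from h import *
np.set_printoptions(precision=4,suppress=True)
for n in('side','top'):
    snap(n,n+'0'); i=manip.camera_info(n); print(i)
print(manip.get_obs(), manip.grip_depth)
E
```

```text
{'intrinsics': array([[474.8552,   0.    , 318.4122],
       [  0.    , 474.8552, 246.3056],
       [  0.    ,   0.    ,   1.    ]]), 'pose': array([[ 0.8966,  0.3368, -0.2875,  0.3027],
       [-0.4428,  0.6918, -0.5704, -0.5318],
       [ 0.0068,  0.6387,  0.7694,  0.7494],
       [ 0.    ,  0.    ,  0.    ,  1.    ]])}
{'intrinsics': array([[548.3986,   0.    , 309.7853],
       [  0.    , 548.3986, 246.5721],
       [  0.    ,   0.    ,   1.    ]]), 'pose': array([[-0.0043,  0.9833, -0.1818,  0.3468],
       [-0.9996,  0.0009,  0.0285, -0.0114],
       [ 0.0282,  0.1818,  0.9829,  1.0792],
       [ 0.    ,  0.    ,  0.    ,  1.    ]])}
{'clock': 0.1, 'joint_pos': array([-1.1286,  0.3328, -0.0647,  1.4609,  0.0216,  1.3499, -0.0885]), 'joint_velocities': array([-0.0002, -0.0003, -0.0021, -0.0029, -0.0018, -0.0001, -0.0014]), 'tau': array([  0.0015, -62.6744,   0.0494, -39.2432,   0.0163,   0.0068,
        -0.    ]), 'position': array([0.28  , 0.5584, 0.2306]), 'ee_rot': array([ 0.8509,  0.5253, -0.0005,  0.0004]), 'ft_force': array([-0.8582,  0.1529, -0.4451]), 'torque': array([-0.0208, -0.0032,  0.0111]), 'grip_width': 0.9986069139917738} 0.0187
```

View pics/top0.png

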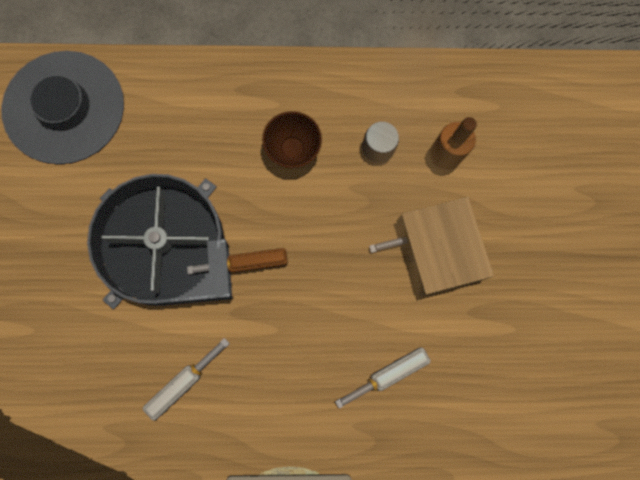

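View pics/side0.png

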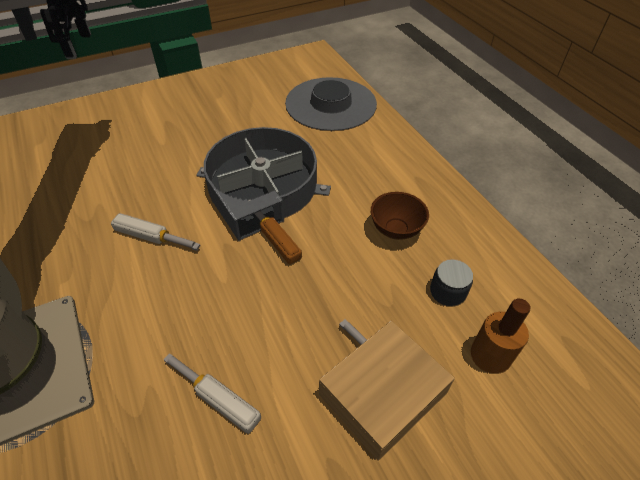

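Candidates for the gouge, in top-view pixels:
- (258,260): brown handle in the outlet duct. This matches the description.
- (185,380) and (385,380): white gouges, excluded by the text.
- (387,245): fixed blade in the rack, not the loose gouge.

My choice is (258,260). Next I'll check it in a close crop.

Run:
```python
import cv2
a=cv2.imread('pics/top0.png'); b=cv2.imread('pics/side0.png')
c=cv2.resize(a[165:315,80:300],(800,545),interpolation=cv2.INTER_CUBIC); cv2.imwrite('pics/c1.png',c)
c=cv2.resize(a[190:310,355:505],(700,560),interpolation=cv2.INTER_CUBIC); cv2.imwrite('pics/c2.png',c)
c=cv2.resize(b[120:270,190:340],(600,600),interpolation=cv2.INTER_CUBIC); cv2.imwrite('pics/c3.png',c)
```

```text
(no output)
```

View pics/c1.png

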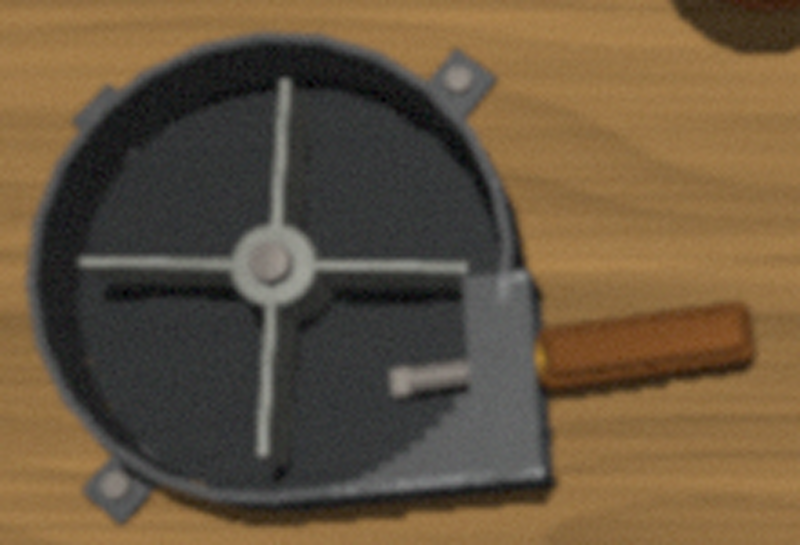

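View pics/c2.png

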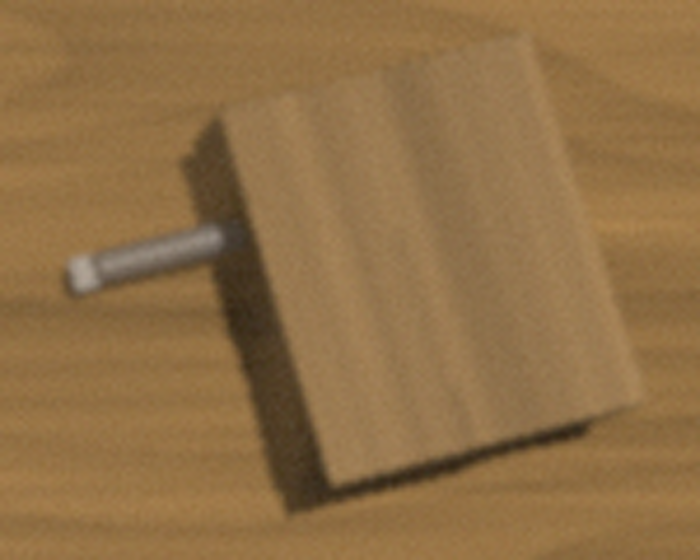

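View pics/c3.png

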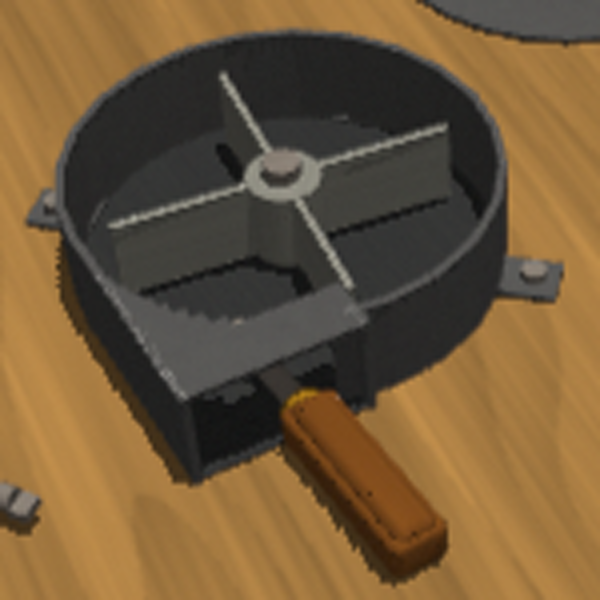

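The crops confirm it: the brown handle is in the duct mouth at c1 (640,345), the blade tip at (400,380) lies between the right and lower paddles, and the hub is at (270,262). In c2 the rack blade is at (85,275), so the empty bay is the lower half of that face. Next come the measurements.

```bash
cat > meas.py <<'E'
from h import *
np.set_printoptions(precision=4,suppress=True)
def handle(name,p,dep,win):
    hsv=cv2.cvtColor(p,cv2.COLOR_RGB2HSV); u0,v0,u1,v1=win
    m=((hsv[...,0]<14)&(hsv[...,1]>150)&(hsv[...,2]>70)).astype(np.uint8)
    w=np.zeros_like(m); w[v0:v1,u0:u1]=1; m&=w
    n,l,s,c=cv2.connectedComponentsWithStats(m); k=1+np.argmax(s[1:,4]); return l==k
E
python3 - <<'E'
from meas import *
D={n:np.load(f'pics/{n}0.npz') for n in('top','side')}
for n,win in(('top',(215,230,300,290)),('side',(250,205,310,270))):
    p,d=D[n]['p'],D[n]['d']; m=handle(n,p,d,win); C=cloud(n,d)
    P=C[m&(d>0)]; print(n,m.sum(),cv2.minAreaRect(np.argwhere(m)[:,::-1].astype(np.float32)))
    top=P[P[:,2]>np.percentile(P[:,2],90)-0.006]
    print(' ztop',np.percentile(P[:,2],[5,50,90,98]))
    c=top.mean(0); U,S,V=np.linalg.svd(top[:,:2]-c[:2]); a=V[0]*np.sign(V[0][1])
    t=(top[:,:2]-c[:2])@a; w=(top[:,:2]-c[:2])@np.array([-a[1],a[0]])
    print(' c',c,'axis',a,'t',np.percentile(t,[0.5,99.5]),'w',np.percentile(w,[1,99]),'mid xy',c[:2]+a*(t.min()+t.max())/2)
# hub
for n,px in(('top',(154.3,237.6)),('side',(190+282/4,120+160/4))):
    print('hub',n,onz(n,*px,0.068), dpt(n,*px,D[n]['d'][int(px[1]),int(px[0])]))
# paddle tips in top at z .058
s=220/800
for q in((285,78),(80,262),(467,268),(262,457)): print('paddle',onz('top',80+q[0]*s,165+q[1]*s,0.058))
# casing duct roof corners top
for q in((466,275),(530,275),(550,482)): print('duct',onz('top',80+q[0]*s,165+q[1]*s,0.064))
print('tip',onz('top',80+395*s,165+382*s,0.017))
# rack corners at z=.06
s=150/700
R={}
for k,q in dict(ful=(222,112),ur=(528,38),lr=(642,400),fll=(332,487)).items():
    R[k]=onz('top',355+q[0]*s,190+q[1]*s,0.06); print('rack',k,R[k], dpt('top',355+q[0]*s,190+q[1]*s,D['top']['d'][int(190+q[1]*s),int(355+q[0]*s)]))
for k,q in dict(ful=(390,322),ur=(453,380),lr=(380,447),fll=(320,378)).items(): print('rack side',k,onz('side',*q,0.06))
print('fixed tip',onz('top',355+72*s,190+278*s,0.017))
print([np.linalg.norm(R[a]-R[b]) for a,b in(('ful','fll'),('ful','ur'),('fll','lr'))])
C=cloud('top',D['top']['d']); print('table z',np.median(C[320:340,300:330,2]),'rack z',np.median(C[230:260,430:460,2]))
C=cloud('side',D['side']['d']); print('side table z',np.median(C[320:340,100:130,2]),'rack z',np.median(C[370:390,370:400,2]))
E
```

```text
top 248 ((249.9535369873047, 260.8569641113281), (16.11966323852539, 39.31022262573242), 81.46923065185547)
 ztop [0.0258 0.0325 0.0356 0.0369]
 c [0.5116 0.0784 0.0333] axis [-0.0271  0.9996] t [-0.0431  0.0333] w [-0.0145  0.0132] mid xy [0.5117 0.0735]
side 2 ((287.5, 252.5), (1.4142135381698608, 0.0), -135.0)
 ztop [0.029  0.03   0.0309 0.031 ]
 c [0.5105 0.0138 0.03  ] axis [-0.0238  0.9997] t [-0.0024  0.0024] w [-0.  0.] mid xy [0.5105 0.0138]
hub top [0.5505 0.2495 0.068 ] [0.55   0.2489 0.0704]
hub side [0.5521 0.2496 0.068 ] [0.5523 0.2502 0.0674]
paddle [0.6526 0.249  0.058 ]
paddle [0.5535 0.3497 0.058 ]
paddle [0.5506 0.1505 0.058 ]
paddle [0.4523 0.2515 0.058 ]
duct [0.5457 0.15   0.064 ]
duct [0.5457 0.117  0.064 ]
duct [0.4388 0.1044 0.064 ]
tip [0.4966 0.1935 0.017 ]
rack ful [ 0.599  -0.2196  0.06  ] [ 0.5991 -0.2196  0.0597]
rack ur [ 0.631  -0.3485  0.06  ] [ 0.6481 -0.3687 -0.0012]
rack lr [ 0.4795 -0.3864  0.06  ] [ 0.4794 -0.3861  0.0608]
rack fll [ 0.4445 -0.2585  0.06  ] [ 0.4468 -0.2644  0.0357]
rack side ful [ 0.5951 -0.2202  0.06  ]
rack side ur [ 0.6279 -0.3498  0.06  ]
rack side lr [ 0.4763 -0.3854  0.06  ]
rack side fll [ 0.4463 -0.2572  0.06  ]
fixed tip [ 0.5373 -0.162   0.017 ]
[np.float64(0.15939454956802546), np.float64(0.1328061950143998), np.float64(0.13261827728528267)]
table z -0.0002105466298727432 rack z 0.06014554113877868
side table z 5.348164960594648e-05 rack z 0.06033076845015367
```

```bash
cat >> meas.py <<'E'
def gz(name,d,box,zr):
    C=cloud(name,d); x0,x1,y0,y1=box
    m=(C[...,0]>x0)&(C[...,0]<x1)&(C[...,1]>y0)&(C[...,1]<y1)&(C[...,2]>zr[0])&(C[...,2]<zr[1])&(d>0)
    return C[m]
def fit(P):
    c=P[:,:2].mean(0); U,S,V=np.linalg.svd(P[:,:2]-c); a=V[0]*np.sign(V[0][1]); b=np.array([-a[1],a[0]])
    t=(P[:,:2]-c)@a; w=(P[:,:2]-c)@b
    return dict(n=len(P),a=a,ang=np.degrees(np.arctan2(a[0],a[1])),e0=c+a*np.percentile(t,.5),e1=c+a*np.percentile(t,99.5),w=np.percentile(w,[1,50,99]),z=np.percentile(P[:,2],[5,50,95]))
E
python3 - <<'E'
from meas import *
for n in('top','side'):
    d=np.load(f'pics/{n}0.npz')['d']
    print(n,fit(gz(n,d,(.46,.56,-.05,.1),(.027,.045))))
    print(n,'tip',fit(gz(n,d,(.46,.53,.15,.22),(.014,.035))))
    q=gz(n,d,(.44,.56,.1,.16),(.06,.068)); print('roof',q.min(0),q.max(0))
E
```

```text
top {'n': 759, 'a': array([-0.1507,  0.9886]), 'ang': np.float64(-8.668502453291879), 'e0': array([0.5236, 0.0062]), 'e1': array([0.5094, 0.0994]), 'w': array([-0.0163,  0.0005,  0.015 ]), 'z': array([0.0281, 0.0323, 0.0364])}
top tip {'n': 154, 'a': array([-0.1252,  0.9921]), 'ang': np.float64(-7.190287926053939), 'e0': array([0.5019, 0.1548]), 'e1': array([0.4966, 0.1968]), 'w': array([-0.0072,  0.0003,  0.0066]), 'z': array([0.0159, 0.0215, 0.0261])}
roof [0.44   0.1086 0.06  ] [0.5588 0.1596 0.068 ]
side {'n': 578, 'a': array([-0.1503,  0.9886]), 'ang': np.float64(-8.646285258223658), 'e0': array([0.5207, 0.0034]), 'e1': array([0.5061, 0.0997]), 'w': array([-0.0166,  0.0007,  0.0135]), 'z': array([0.028 , 0.0327, 0.0355])}
side tip {'n': 5, 'a': array([-0.0378,  0.9993]), 'ang': np.float64(-2.1683929919259977), 'e0': array([0.501 , 0.1503]), 'e1': array([0.4992, 0.1976]), 'w': array([-0.0056,  0.0003,  0.0057]), 'z': array([0.0152, 0.0165, 0.0202])}
roof [0.44   0.1072 0.06  ] [0.5597 0.1596 0.0674]
```

```bash
cat > go.py <<'E'
from h import *
from scipy.spatial.transform import Rotation as R
import sys
np.set_printoptions(precision=4,suppress=True)
# usage go.py x y z yaw_deg(of tool x)
o=manip.get_obs(); M=R.from_quat(o['ee_rot']).as_matrix(); p=o['position']
yaw=np.degrees(np.arctan2(M[1,0],M[0,0]))
print('clock',o['clock'],'pos',p,'yaw',yaw,'grip',o['grip_width'],'F',o['ft_force'],'q',o['joint_pos'])
a=[float(s) for s in sys.argv[1:]]
for i in range(0,len(a),4):
    t=np.array(a[i:i+3]); s=(yaw-a[i+3]+90)%180-90
    print('shift',M.T@(t-p),'spin',np.radians(s))
E
python3 go.py .515 .0565 .12 7.8  .515 .0565 .008 7.8
python3 - <<'E'
from meas import *
d=np.load('pics/top0.npz')['d']
q=gz('top',d,(.40,.7,-.45,-.15),(.055,.065)); r=cv2.minAreaRect((q[:,:2]*1000).astype(np.float32)); print(r, cv2.boxPoints(r))
d=np.load('pics/side0.npz')['d']
q=gz('side',d,(.40,.7,-.45,-.15),(.055,.065)); r=cv2.minAreaRect((q[:,:2]*1000).astype(np.float32)); print(r, cv2.boxPoints(r))
d=np.load('pics/top0.npz')['d']; print(fit(gz('top',d,(.5,.6,-.22,-.14),(.014,.03))))
E
```

```text
clock 0.1 pos [0.28   0.5584 0.2306] yaw 63.3709960535798 grip 0.9986069139917738 F [-0.8582  0.1529 -0.4451] q [-1.1286  0.3328 -0.0647  1.4609  0.0216  1.3499 -0.0885]
shift [-0.3432  0.435   0.111 ] spin 0.9698968497477426
shift [-0.3431  0.435   0.223 ] spin 0.9698968497477426
((540.2449340820312, -302.2693176269531), (160.42520141601562, 136.84710693359375), 14.620556831359863) [[ 445.3585 -256.3084]
 [ 479.901  -388.7242]
 [ 635.1313 -348.2303]
 [ 600.5889 -215.8144]]
((538.1875, -302.73565673828125), (161.54196166992188, 135.44479370117188), 14.69796085357666) [[ 442.8769 -257.7228]
 [ 477.2423 -388.7354]
 [ 633.4982 -347.7485]
 [ 599.1327 -216.7359]]
{'n': 227, 'a': array([-0.443 ,  0.8965]), 'ang': np.float64(-26.292655787077415), 'e0': array([ 0.5685, -0.2322]), 'e1': array([ 0.5346, -0.1634]), 'w': array([-0.0324,  0.001 ,  0.0119]), 'z': array([0.0159, 0.022 , 0.0265])}
```

Request:
{"op": "send_rows", "data": {
  "steps": [
    [[-0.02, 0.025, 0.0], 0.1],
    [[-0.055, 0.07, 0.0], 0.25],
    [[-0.09, 0.115, 0.01], 0.4],
    [[-0.13, 0.165, 0.02], 0.55],
    [[-0.17, 0.215, 0.03], 0.7],
    [[-0.21, 0.265, 0.045], 0.85],
    [[-0.245, 0.31, 0.06], 0.97],
    [[-0.28, 0.355, 0.075], 0.97]
  ],
  "hand": 0.8
}}

```text
clock: 1.1
position: [0.472, 0.1481, 0.156]
ee_rot: [0.998, 0.067, 0.0, -0.0]
ft_force: [0.9, 0.5, -0.2]
grip_width: 0.797
```

```bash
python3 go.py .515 .0565 .1 7.8  .515 .0565 .008 7.8
```

```text
clock 1.1 pos [0.472  0.1481 0.156 ] yaw 7.702767886702396 grip 0.7973574967766419 F [ 0.8772  0.4597 -0.2309] q [-0.6987  0.0986  0.3213  1.9118 -0.0345  1.1361 -0.2299]
shift [0.0303 0.0966 0.056 ] spin -0.001697020515715416
shift [0.0302 0.0966 0.148 ] spin -0.001697020515715416
```

Request:
{"op": "send_rows", "data": {
  "steps": [
    [[0.01, 0.035, 0.0], 0.0],
    [[0.025, 0.08, 0.02], 0.0],
    [[0.03, 0.097, 0.05], 0.0],
    [[0.03, 0.097, 0.09], 0.0],
    [[0.03, 0.097, 0.125], 0.0],
    [[0.03, 0.097, 0.145], 0.0],
    [[0.03, 0.097, 0.153], 0.0],
    [[0.03, 0.097, 0.153], 0.0]
  ]
}}

```text
clock: 2.1
position: [0.5144, 0.0579, 0.0035]
ee_rot: [0.998, 0.068, -0.0, 0.0]
ft_force: [0.7, -0.1, 1.1]
grip_width: 0.803
```

```bash
python3 go.py .515 .0565 .003 7.8; python3 -c "
from h import *
snap('top','t1'); snap('side','s1')
a=cv2.imread('pics/t1.png')[180:320,160:320];b=cv2.imread('pics/s1.png')[130:280,200:360]
cv2.imwrite('pics/c4.png',np.hstack([cv2.resize(a,(400,350)),cv2.resize(b,(373,350))]))"
```

```text
clock 2.1 pos [0.5144 0.0579 0.0035] yaw 7.790287398956246 grip 0.8028577852254363 F [ 0.7307 -0.1392  1.0764] q [-0.5265  0.3706  0.3745  1.979  -0.1814  0.8244  0.0846]
shift [0.0004 0.0015 0.0005] spin -0.00016951686714623503
```

View pics/c4.png

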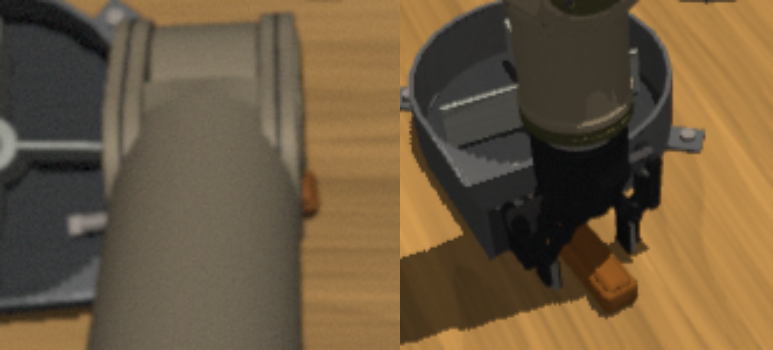

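The fingers straddle the handle, seen in the right-hand view at about (590,265). Closing now.

Request:
{"op": "send_rows", "data": {
  "steps": [
    [[0, 0, 0], 0],
    [[0, 0, 0], 0],
    [[0, 0, 0], 0],
    [[0, 0, 0], 0],
    [[0, 0, 0], 0],
    [[0, 0, 0], 0],
    [[0, 0, 0], 0],
    [[0, 0, 0], 0]
  ],
  "hand": 0.0,
  "force": 40
}}

```text
clock: 3.2
position: [0.5151, 0.0581, 0.0042]
ee_rot: [0.998, 0.068, 0.001, -0.0]
ft_force: [-1.7, 0.1, 7.2]
grip_width: 0.391
```

```bash
python3 go.py .5295 -.053 .0045 7.8
```

```text
clock 3.2 pos [0.5151 0.0581 0.0042] yaw 7.791615952872526 grip 0.3909086076920194 F [-1.6593  0.0596  7.2115] q [-0.5266  0.3695  0.3747  1.9784 -0.1815  0.8244  0.0847]
shift [-0.0008  0.112  -0.0004] spin -0.00014632922701686928
```

Request:
{"op": "send_rows", "data": {
  "steps": [
    [[0, 0.003, -0.001], 0],
    [[0, 0.012, -0.0015], 0],
    [[0, 0.027, -0.0015], 0],
    [[0, 0.045, -0.0015], 0],
    [[0, 0.065, -0.0015], 0],
    [[0, 0.085, -0.0015], 0],
    [[0, 0.102, -0.0015], 0],
    [[0, 0.11, -0.0015], 0]
  ]
}}

```text
clock: 4.2
position: [0.5294, -0.0527, 0.0049]
ee_rot: [0.998, 0.067, -0.0, 0.0]
ft_force: [-0.4, 0.4, -1.9]
grip_width: 0.388
```

```bash
python3 go.py .45 -.055 .008 14.3 .459 -.146 .006 14.3; python3 -c "
from h import *
snap('top','t2'); snap('side','s2')
a=cv2.imread('pics/t2.png')[180:320,80:360];b=cv2.imread('pics/s2.png')[100:350,190:390]
cv2.imwrite('pics/c5.png',np.hstack([cv2.resize(a,(500,250)),cv2.resize(b,(200,250))]))"
```

```text
clock 4.2 pos [ 0.5294 -0.0527  0.0049] yaw 7.694904403152202 grip 0.38760512365248245 F [-0.406   0.3543 -1.9052] q [-0.3411  0.3997  0.4128  1.9436 -0.2108  0.8401  0.3185]
shift [-0.079  -0.0084 -0.0031] spin -0.11528066557397416
shift [-0.0822  0.083  -0.0011] spin -0.11528066557397416
```

View pics/c5.png

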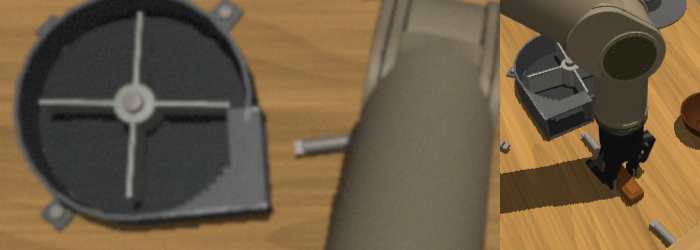

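The tip is out of the duct, at (297,148) with the duct end at 268. Next I move it sideways and lay it in front of the empty bay.

Request:
{"op": "send_rows", "data": {
  "steps": [
    [[-0.01, 0, -0.003], 0],
    [[-0.035, -0.003, -0.003], -0.05],
    [[-0.06, -0.005, -0.003], -0.1],
    [[-0.075, 0.005, -0.003], -0.115],
    [[-0.08, 0.03, -0.003], -0.115],
    [[-0.082, 0.06, -0.003], -0.115],
    [[-0.082, 0.078, -0.003], -0.115],
    [[-0.082, 0.083, 0.0], -0.115]
  ]
}}

```text
clock: 5.3
position: [0.4596, -0.1458, 0.0052]
ee_rot: [0.992, 0.124, 0.0, 0.0]
ft_force: [0.4, 1.1, -2.1]
grip_width: 0.388
```

Request:
{"op": "send_rows", "data": {
  "steps": [
    [[0, 0, 0.0005], 0],
    [[0, 0, 0.001], 0],
    [[0, 0, 0.001], 0],
    [[0, 0, 0.001], 0],
    [[0, 0, -0.02], 0],
    [[0, 0, -0.07], 0],
    [[0, 0, -0.12], 0],
    [[0, 0, -0.14], 0]
  ],
  "hand": 0.65
}}

```text
clock: 6.3
position: [0.4607, -0.1446, 0.1479]
ee_rot: [0.992, 0.125, 0.002, 0.0]
ft_force: [0.4, 0.1, -0.4]
grip_width: 0.653
```

```bash
python3 go.py .459 -.146 .16 14.3; python3 -c "
from h import *
snap('top','t3'); snap('side','s3')"
```

```text
clock 6.3 pos [ 0.4607 -0.1446  0.1479] yaw 14.379860272871104 grip 0.6528752579944095 F [ 0.4377  0.0927 -0.3743] q [-0.2649  0.0754  0.4992  1.9598 -0.0415  1.1118  0.5023]
shift [-0.0019  0.001  -0.0121] spin 0.0013938247031418307
```

View pics/s3.png

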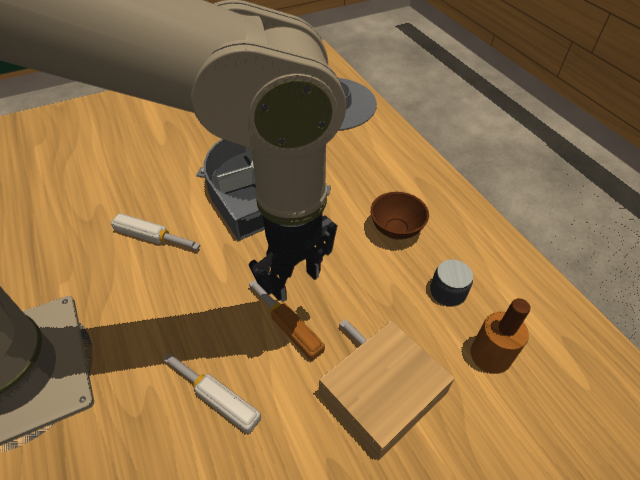

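The gouge is lying free on the bench at side (290,318). Next is the fan: shut the fingers and go over the quadrant that has no roof.

```bash
python3 go.py .605 .200 .15 0
python3 - <<'E'
from meas import *
d=np.load('pics/top0.npz')['d']
for k in(0,3):
    d=np.load(f'pics/top0.npz' if k==0 else 'pics/t3.npz')['d']
    q=gz('top',d,(.44,.67,.14,.36),(.05,.0625)); r=q[:,:2]-[.551,.2495]; R_=np.hypot(*r.T); s=(R_>.035)&(R_<.095)
    A=np.arctan2(r[s,1],r[s,0]); print(k,s.sum(),'fan angle mod 90 deg',np.degrees(np.angle(np.exp(4j*A).mean())/4))
d=np.load('pics/s3.npz')['d']; print(fit(gz('side',d,(.42,.52,-.22,-.05),(.027,.04))))
E
```

```text
clock 6.4 pos [ 0.4609 -0.1445  0.1473] yaw 14.39342224297748 grip 0.6523507021715229 F [ 0.3448 -0.4583  0.0794] q [-0.2645  0.0764  0.4989  1.9603 -0.0422  1.1101  0.503 ]
shift [ 0.2252 -0.2979 -0.0019] spin 0.25121260876974427
0 431 fan angle mod 90 deg -0.8686155630193312
3 434 fan angle mod 90 deg -0.8385499230881444
{'n': 1039, 'a': array([-0.2433,  0.9699]), 'ang': np.float64(-14.082708734154984), 'e0': array([ 0.4697, -0.1988]), 'e1': array([ 0.4413, -0.0857]), 'w': array([-0.0166,  0.0004,  0.0142]), 'z': array([0.0278, 0.0329, 0.0357])}
```

Request:
{"op": "send_rows", "data": {
  "steps": [
    [[0.01, -0.01, -0.0], 0.0],
    [[0.04, -0.05, 0], 0.05],
    [[0.075, -0.095, 0], 0.1],
    [[0.11, -0.145, 0], 0.15],
    [[0.145, -0.19, 0], 0.2],
    [[0.18, -0.24, 0], 0.25],
    [[0.21, -0.28, 0], 0.25],
    [[0.225, -0.298, 0], 0.25]
  ],
  "hand": 0.0,
  "force": 40
}}

```text
clock: 7.4
position: [0.6024, 0.205, 0.1423]
ee_rot: [1.0, 0.003, -0.002, -0.0]
ft_force: [0.3, -1.7, 1.1]
grip_width: 0.0
```

```bash
python3 go.py .605 .200 .038 0; python3 -c "
from h import *
snap('top','t4'); snap('side','s4')
a=cv2.imread('pics/t4.png')[130:330,60:360];b=cv2.imread('pics/s4.png')[60:260,150:400]
cv2.imwrite('pics/c6.png',np.hstack([cv2.resize(a,(400,267)),cv2.resize(b,(333,267))]))"
```

```text
clock 7.4 pos [0.6024 0.205  0.1423] yaw 0.31503888232793964 grip 0.00040195222479787423 F [ 0.266  -1.7398  1.0872] q [-0.6241  0.424   0.2935  1.5518 -0.1301  1.188  -0.3006]
shift [0.0029 0.0051 0.1043] spin 0.005498465768425531
```

View pics/c6.png

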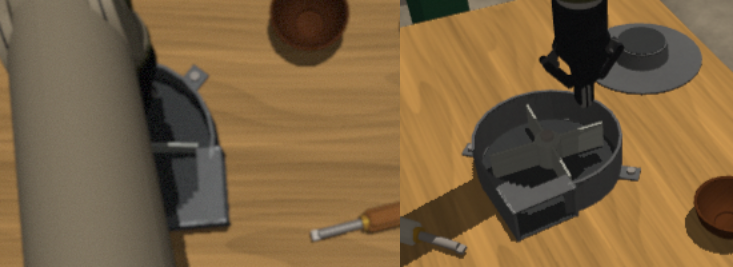

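Both views show the shut fingers over the free quadrant, with the knuckles well above wall height. Lowering now.

Request:
{"op": "send_rows", "data": {
  "steps": [
    [[0.001, 0.003, 0.015], 0],
    [[0.001, 0.003, 0.045], 0],
    [[0.001, 0.003, 0.075], 0],
    [[0.001, 0.003, 0.095], 0],
    [[0.001, 0.003, 0.103], 0],
    [[0.001, 0.003, 0.104], 0],
    [[0.001, 0.003, 0.104], 0],
    [[0.001, 0.003, 0.104], 0]
  ]
}}

```text
clock: 8.5
position: [0.6049, 0.1974, 0.0419]
ee_rot: [1.0, 0.001, 0.001, -0.0]
ft_force: [0.1, 0.1, 0.5]
grip_width: 0.003
```

```bash
python3 go.py .605 .31 .04 0; python3 -c "
from h import *
b=snap('side','s5')[0][90:240,190:340,::-1]
cv2.imwrite('pics/c7.png',cv2.resize(b,(500,500)))"
```

```text
clock 8.5 pos [0.6049 0.1974 0.0419] yaw 0.05960886623056917 grip 0.0031511584442867457 F [0.1462 0.0965 0.5443] q [-0.5987  0.5266  0.2757  1.6364 -0.1635  0.9998 -0.2691]
shift [ 0.0002 -0.1126  0.002 ] spin 0.0010403709791044133
```

View pics/c7.png

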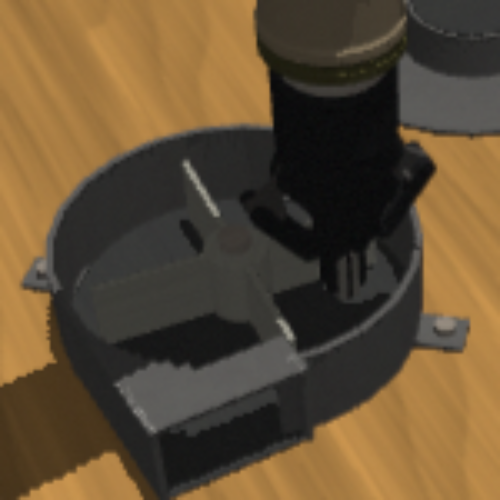

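Run:
```python
from meas import *
d=np.load('pics/s5.npz')['d']
for x0 in np.arange(.54,.67,.01):
    q=gz('side',d,(x0,x0+.01,.165,.23),(.045,.2))
    if len(q): print(round(x0,3),len(q),np.percentile(q[:,2],[0,5,20]))
```

```text
0.54 114 [0.0453 0.0475 0.0526]
0.55 108 [0.0477 0.056  0.0578]
0.56 212 [0.0972 0.1061 0.1272]
0.57 199 [0.0873 0.0943 0.1098]
0.58 173 [0.0628 0.089  0.0979]
0.59 189 [0.0462 0.0525 0.0646]
0.6 156 [0.0469 0.0514 0.0675]
0.61 166 [0.0469 0.0592 0.0855]
0.62 86 [0.0854 0.0876 0.0953]
0.63 131 [0.0607 0.0891 0.0978]
0.64 130 [0.0456 0.0543 0.0991]
0.65 88 [0.0458 0.0576 0.0644]
0.66 48 [0.0463 0.0537 0.0625]
```

Knuckles sit at z of at least 0.087, clear of the nut (0.068) and the wall (0.064). Now the push, rising out at the end.

Request:
{"op": "send_rows", "data": {
  "steps": [
    [[0, -0.008, 0], 0],
    [[0, -0.025, 0], 0],
    [[0, -0.052, 0], 0],
    [[0, -0.087, -0.005], 0],
    [[0, -0.105, -0.04], 0],
    [[0, -0.105, -0.1], 0],
    [[0, -0.105, -0.14], 0],
    [[0, -0.105, -0.15], 0]
  ]
}}

```text
clock: 9.55
position: [0.6051, 0.3043, 0.1945]
ee_rot: [1.0, 0.001, 0.002, -0.002]
ft_force: [0.1, 0.5, -0.3]
grip_width: -0.003
```

```bash
cat > fan.py <<'E'
from meas import *
import sys
for n in sys.argv[1:]:
    p,d=snap(*n.split(':'))
    print(manip.get_obs()['clock'])
    c=n.split(':')[0]
    q=gz(c,d,(.44,.67,.14,.36),(.05,.0625)); r=q[:,:2]-[.551,.2495]; R_=np.hypot(*r.T); s=(R_>.035)&(R_<.09)
    A=np.arctan2(r[s,1],r[s,0]); m=np.exp(4j*A).mean(); print(n,s.sum(),'mod90',np.degrees(np.angle(m)/4),abs(m))
E
python3 fan.py side:f1 side:f2 side:f3; python3 go.py; python3 -c "
import cv2,numpy as np
cv2.imwrite('pics/c8.png',np.hstack([cv2.resize(cv2.imread(f'pics/f{i}.png')[90:240,190:340],(260,260)) for i in(1,2,3)]))"
```

```text
9.6
side:f1 298 mod90 -1.4368621246624655 0.9895021788769539
9.65
side:f2 310 mod90 8.779509039134284 0.9917711007651893
9.7
side:f3 312 mod90 18.79327918212675 0.9900377251456229
clock 9.7 pos [0.6038 0.303  0.1903] yaw 0.10989348360078108 grip 0.001540815806689968 F [-0.2782 -0.4174 -1.4603] q [-0.7324  0.4716  0.2819  1.3805 -0.1316  1.3084 -0.4436]
```

View pics/c8.png

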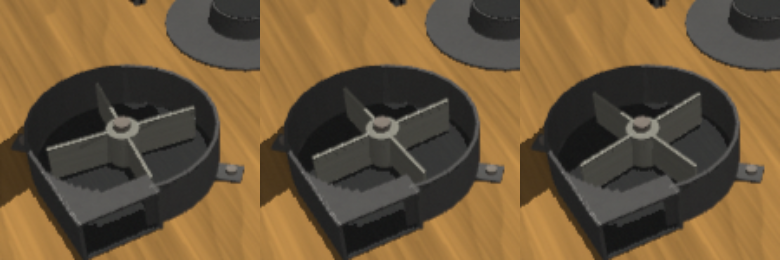

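Three frames (paddles turning between c8 panels, hub at (123,125)) give about 10° per 0.05 s, or 3.5 rad/s, with the hand clear. I'll back off while tracking how far it turns.

```bash
python3 go.py .4324 -.044 .17 14.1; python3 fan.py side:f4
```

```text
clock 9.7 pos [0.6038 0.303  0.1903] yaw 0.10989348360078108 grip 0.001540815806689968 F [-0.2782 -0.4174 -1.4603] q [-0.7324  0.4716  0.2819  1.3805 -0.1316  1.3084 -0.4436]
shift [-0.172   0.3467  0.0204] spin -0.2441734214158805
9.75
side:f4 317 mod90 28.337623908433255 0.9929426915351545
```

Request:
{"op": "send_rows", "data": {
  "steps": [
    [[-0.005, 0.01, 0], 0],
    [[-0.03, 0.05, 0], -0.05],
    [[-0.055, 0.1, 0], -0.1],
    [[-0.08, 0.15, 0], -0.15],
    [[-0.105, 0.2, 0.0], -0.2],
    [[-0.13, 0.26, 0.0], -0.25],
    [[-0.15, 0.31, 0.0], -0.25],
    [[-0.165, 0.34, 0.0], -0.25]
  ],
  "hand": 0.5
}}

```text
clock: 10.75
position: [0.4375, -0.0409, 0.1901]
ee_rot: [0.992, 0.124, -0.001, -0.0]
ft_force: [0.8, 0.4, -0.0]
grip_width: 0.507
```

```bash
python3 fan.py side:f5 side:f6; python3 go.py .4324 -.044 .17 14.1
```

```text
10.8
side:f5 43 mod90 -26.904584180119873 0.9961967479367837
10.85
side:f6 58 mod90 -23.807148168394612 0.9951835306808563
clock 10.85 pos [ 0.4374 -0.0416  0.1902] yaw 14.06283075436662 grip 0.5013126188033448 F [ 0.7081  0.712  -0.3833] q [-0.4627 -0.0781  0.4389  1.9988  0.0347  1.2149  0.2084]
shift [-0.0054  0.0011  0.0202] spin -0.0006487257167849883
```

Request:
{"op": "send_rows", "data": {
  "steps": [
    [[-0.01, 0.03, 0], 0],
    [[-0.01, 0.06, 0], 0],
    [[-0.01, 0.09, 0], 0],
    [[-0.01, 0.11, 0], 0],
    [[-0.01, 0.11, 0], 0],
    [[-0.01, 0.11, 0], 0],
    [[-0.01, 0.11, 0], 0],
    [[-0.01, 0.11, 0], 0]
  ]
}}

```text
clock: 11.85
position: [0.4573, -0.1464, 0.191]
ee_rot: [0.992, 0.126, 0.0, -0.0]
ft_force: [0.3, -0.2, -0.2]
grip_width: 0.501
```

```bash
python3 fan.py top:f7 top:f8 side:f9 side:f10; python3 go.py
```

```text
11.9
top:f7 391 mod90 -8.822362272228547 0.9857386473884407
11.95
top:f8 385 mod90 -8.821491144619722 0.9848063497247755
12.0
side:f9 99 mod90 -9.265274328392454 0.991864150251523
12.05
side:f10 100 mod90 -9.357874148358077 0.9905857547470289
clock 12.05 pos [ 0.4573 -0.1469  0.191 ] yaw 14.395187525540056 grip 0.499098200325352 F [ 0.2306  0.134  -0.606 ] q [-0.3522  0.0219  0.5826  1.913  -0.0131  1.2102  0.4861]
```

View pics/f7.png

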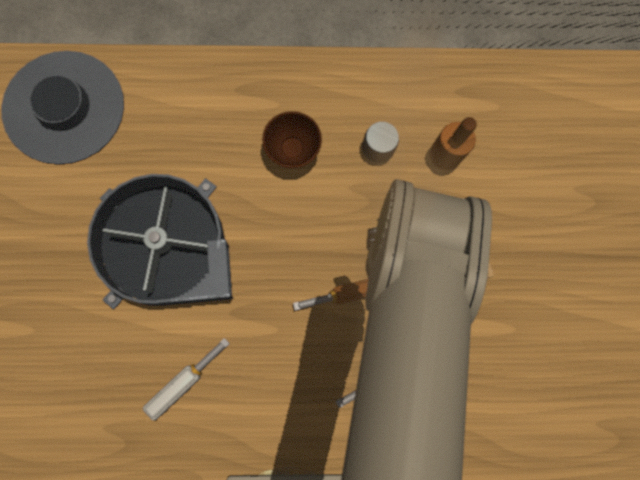

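The fan is at rest. Working back (3.5 rad/s, stopping near −9° mod 90), its total is about 351° at most, so not surely a full turn. I'll spin it again, faster.

```bash
python3 go.py .605 .197 .12 0
```

```text
clock 12.05 pos [ 0.4573 -0.1469  0.191 ] yaw 14.395187525540056 grip 0.499098200325352 F [ 0.2306  0.134  -0.606 ] q [-0.3522  0.0219  0.5826  1.913  -0.0131  1.2102  0.4861]
shift [ 0.2286 -0.2964  0.0711] spin 0.25124341876268924
```

Request:
{"op": "send_rows", "data": {
  "steps": [
    [[0.01, -0.01, 0.0], 0.0],
    [[0.04, -0.05, 0], 0.05],
    [[0.075, -0.095, 0], 0.1],
    [[0.11, -0.145, 0], 0.15],
    [[0.145, -0.19, 0.01], 0.2],
    [[0.18, -0.24, 0.03], 0.25],
    [[0.22, -0.285, 0.05], 0.25],
    [[0.2286, -0.297, 0.065], 0.25]
  ],
  "hand": 0.0
}}

```text
clock: 13.05
position: [0.6046, 0.2035, 0.124]
ee_rot: [1.0, 0.003, -0.001, -0.001]
ft_force: [-0.8, -0.5, 0.2]
grip_width: 0.003
```

```bash
python3 go.py .605 .195 .042 0
```

```text
clock 13.05 pos [0.6046 0.2035 0.124 ] yaw 0.38824666573760747 grip 0.0026392369539361606 F [-0.7674 -0.4619  0.1941] q [-0.6642  0.4481  0.3519  1.57   -0.166   1.1539 -0.2699]
shift [0.0005 0.0087 0.082 ] spin 0.006776182627011177
```

Request:
{"op": "send_rows", "data": {
  "steps": [
    [[0, 0.003, 0.01], 0],
    [[0, 0.005, 0.035], 0],
    [[0, 0.005, 0.06], 0],
    [[0, 0.005, 0.077], 0],
    [[0, 0.005, 0.084], 0],
    [[0, 0.005, 0.085], 0],
    [[0, 0.005, 0.085], 0],
    [[0, 0.005, 0.085], 0]
  ]
}}

```text
clock: 14.05
position: [0.6054, 0.1926, 0.0418]
ee_rot: [1.0, 0.001, 0.001, -0.0]
ft_force: [-0.2, -0.0, 0.1]
grip_width: 0.002
```

```bash
python3 go.py .605 .3 .042 0; python3 fan.py side:g0
```

```text
clock 14.05 pos [0.6054 0.1926 0.0418] yaw 0.05885112582275339 grip 0.0015178127429281317 F [-0.2199 -0.0351  0.0803] q [-0.6367  0.5315  0.335   1.6418 -0.1994  1.0007 -0.2357]
shift [-0.0003 -0.1074 -0.0002] spin 0.0010271459141125408
14.1
side:g0 241 mod90 -8.701701722906607 0.6464859507513444
```

Request:
{"op": "send_rows", "data": {
  "steps": [
    [[0, -0.01, 0], 0],
    [[0, -0.033, 0], 0],
    [[0, -0.072, 0], 0],
    [[0, -0.108, -0.01], 0],
    [[0, -0.112, -0.06], 0],
    [[0, -0.11, -0.11], 0],
    [[0, -0.11, -0.15], 0],
    [[0, -0.11, -0.16], 0]
  ]
}}

```text
clock: 15.1
position: [0.6054, 0.305, 0.2044]
ee_rot: [1.0, 0.001, 0.002, -0.002]
ft_force: [0.7, 0.5, -0.4]
grip_width: 0.002
```

Run:
```python
from meas import *
prev=None;tot=0
for i in range(110):
    p,d=manip.camera('side'); 
    q=gz('side',d,(.44,.67,.14,.36),(.05,.0625)); r=q[:,:2]-[.551,.2495]; R_=np.hypot(*r.T); s=(R_>.035)&(R_<.09)
    A=np.arctan2(r[s,1],r[s,0]); a=np.degrees(np.angle(np.exp(4j*A).mean())/4)
    if prev is not None:
        dl=(a-prev+45)%90-45
        if dl<-15: dl+=90
        tot+=dl
        if i%5==1 : print(i,'d',round(dl,1),'tot',round(tot,1))
        if i>10 and abs(tot-hist[-8])<.6: break
    else: hist=[]
    hist.append(tot); prev=a
print(i,tot,prev,manip.get_obs()['clock'],manip.get_obs()['position'])
cv2.imwrite('pics/g1.png',p[:,:,::-1])
```

```text
1 d 15.0 tot 15.0
6 d 12.4 tot 82.0
11 d 10.5 tot 138.7
16 d 8.5 tot 185.4
21 d 7.1 tot 223.5
26 d 5.6 tot 253.4
31 d 4.0 tot 275.7
36 d 2.7 tot 291.5
41 d 1.4 tot 301.1
46 d 0.3 tot 305.1
51 d -0.1 tot 305.2
53 305.2717293477523 25.122550566962182 17.8 [0.6048 0.3024 0.201 ]
```

View pics/g1.png

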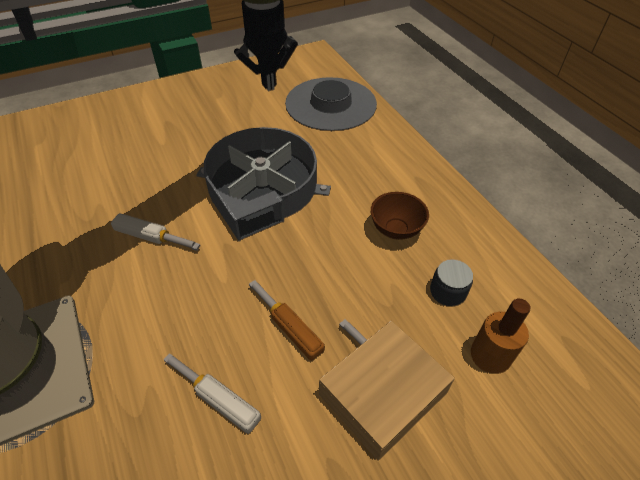

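Tracking gave 305° of free turning after the push call alone, plus roughly 150° before that, and it is now at rest, so that is well over a turn. The fan sits at (262,165) and the gouge is free at (288,318). Now I'll measure the gouge.

```bash
python3 - <<'E'
from meas import *
for n in('top','side'):
    p,d=snap(n,'m_'+n)
    print(n,fit(gz(n,d,(.42,.52,-.22,-.05),(.027,.04))))
    print(n,'shank',fit(gz(n,d,(.40,.46,-.075,.03),(.012,.03))))
E
python3 go.py .4315 -.044 .12 14.2
```

```text
top {'n': 912, 'a': array([-0.2394,  0.9709]), 'ang': np.float64(-13.854075081819811), 'e0': array([ 0.4726, -0.1971]), 'e1': array([ 0.4446, -0.0838]), 'w': array([-0.0158,  0.    ,  0.0154]), 'z': array([0.0279, 0.0326, 0.0361])}
top shank {'n': 252, 'a': array([-0.2413,  0.9704]), 'ang': np.float64(-13.964024517066926), 'e0': array([ 0.4423, -0.0753]), 'e1': array([ 0.4262, -0.0105]), 'w': array([-0.007 ,  0.0001,  0.0067]), 'z': array([0.0159, 0.0222, 0.0256])}
side {'n': 1046, 'a': array([-0.2443,  0.9697]), 'ang': np.float64(-14.142572115083723), 'e0': array([ 0.4698, -0.1994]), 'e1': array([ 0.4413, -0.0863]), 'w': array([-0.0167,  0.0003,  0.0142]), 'z': array([0.0277, 0.0328, 0.0357])}
side shank {'n': 222, 'a': array([-0.2461,  0.9693]), 'ang': np.float64(-14.245353357499683), 'e0': array([ 0.4387, -0.0742]), 'e1': array([ 0.4228, -0.0114]), 'w': array([-0.0079,  0.0005,  0.0055]), 'z': array([0.0162, 0.0222, 0.0249])}
clock 17.9 pos [0.6048 0.3024 0.201 ] yaw 0.05944976789566519 grip -0.0020890308421824114 F [-0.8023 -0.9753  0.2604] q [-0.7758  0.472   0.3475  1.368  -0.1602  1.3291 -0.4241]
shift [-0.1737  0.3463  0.081 ] spin -0.24679915959386897
```

Request:
{"op": "send_rows", "data": {
  "steps": [
    [[-0.005, 0.01, 0], 0],
    [[-0.03, 0.05, 0], -0.05],
    [[-0.055, 0.1, 0], -0.1],
    [[-0.08, 0.15, 0], -0.15],
    [[-0.105, 0.205, 0.01], -0.2],
    [[-0.135, 0.265, 0.03], -0.246],
    [[-0.16, 0.32, 0.06], -0.246],
    [[-0.17, 0.345, 0.08], -0.246]
  ],
  "hand": 0.5
}}

```text
clock: 18.9
position: [0.4334, -0.0452, 0.1204]
ee_rot: [0.993, 0.122, 0.0, -0.001]
ft_force: [0.9, 0.4, 0.5]
grip_width: 0.5
```

```bash
python3 go.py .4345 -.0426 .003 14.2
```

```text
clock 18.9 pos [ 0.4334 -0.0452  0.1204] yaw 14.033667579876544 grip 0.49959900845272354 F [0.9332 0.3709 0.4862] q [-0.5118 -0.0072  0.5166  2.0965  0.0027  1.0506  0.2484]
shift [ 0.0016 -0.0021  0.1174] spin -0.002903048383964729
```

Request:
{"op": "send_rows", "data": {
  "steps": [
    [[0, 0, 0.02], 0],
    [[0, 0, 0.05], 0],
    [[0, 0, 0.085], 0],
    [[0, 0, 0.105], 0],
    [[0, 0, 0.114], 0],
    [[0, 0, 0.117], 0],
    [[0, 0, 0.117], 0],
    [[0, 0, 0.117], 0]
  ]
}}

```text
clock: 19.9
position: [0.4357, -0.0426, 0.0046]
ee_rot: [0.992, 0.123, 0.001, -0.0]
ft_force: [-1.3, -0.8, -1.0]
grip_width: 0.503
```

```bash
python3 go.py .4345 -.0426 .003 14.2; python3 -c "
from h import *
b=snap('side','s6')[0][230:380,190:400,::-1]
cv2.imwrite('pics/c9.png',cv2.resize(b,(700,500)))"
```

```text
clock 19.9 pos [ 0.4357 -0.0426  0.0046] yaw 14.154310929480891 grip 0.5029205549529208 F [-1.3066 -0.8169 -1.0083] q [-0.4768  0.219   0.5081  2.1825 -0.1529  0.7717  0.378 ]
shift [-0.0011 -0.0003  0.0016] spin -0.0007974247127342199
```

View pics/c9.png

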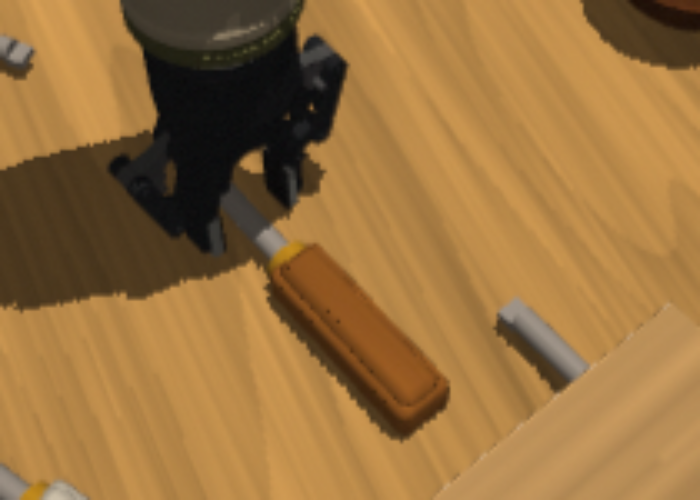

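The fingers straddle the shank at about (245,215). Lower 1.5 mm and close.

Request:
{"op": "send_rows", "data": {
  "steps": [
    [[-0.001, 0, 0.0015], 0],
    [[-0.001, 0, 0.0015], 0],
    [[-0.001, 0, 0.0015], 0],
    [[-0.001, 0, 0.0015], 0],
    [[-0.001, 0, 0.0015], 0],
    [[-0.001, 0, 0.0015], 0],
    [[-0.001, 0, 0.0015], 0],
    [[-0.001, 0, 0.0015], 0]
  ],
  "hand": 0.0,
  "force": 60
}}

```text
clock: 20.95
position: [0.4341, -0.0429, 0.0024]
ee_rot: [0.992, 0.123, -0.0, -0.0]
ft_force: [-1.0, 1.7, 2.1]
grip_width: 0.141
```

```bash
python3 go.py .4790 -.2147 .005 14.4; python3 -c "
from meas import *
p,d=snap('side','s7')
print(fit(gz('side',d,(.42,.52,-.22,-.05),(.027,.04))))"
```

```text
clock 20.95 pos [ 0.4341 -0.0429  0.0024] yaw 14.152793249069804 grip 0.14086106845862686 F [-1.0441  1.6633  2.0611] q [-0.4758  0.2216  0.5074  2.1861 -0.1547  0.7673  0.38  ]
shift [ 0.0016  0.1775 -0.0026] spin -0.00431457173688936
{'n': 1085, 'a': array([-0.2418,  0.9703]), 'ang': np.float64(-13.995714499966684), 'e0': array([ 0.4699, -0.1992]), 'e1': array([ 0.4337, -0.0539]), 'w': array([-0.0167,  0.0005,  0.0142]), 'z': array([0.0278, 0.0331, 0.036 ])}
```

Request:
{"op": "send_rows", "data": {
  "steps": [
    [[0, 0.003, -0.002], 0],
    [[0, 0.015, -0.002], 0],
    [[0.001, 0.035, -0.002], -0.004],
    [[0.0015, 0.06, -0.002], -0.004],
    [[0.0015, 0.085, -0.002], -0.004],
    [[0.0015, 0.11, -0.002], -0.004],
    [[0.0015, 0.13, -0.002], -0.004],
    [[0.0015, 0.14, -0.002], -0.004]
  ]
}}

```text
clock: 22.0
position: [0.4698, -0.1803, 0.0044]
ee_rot: [0.992, 0.124, -0.0, 0.0]
ft_force: [0.3, 0.8, -2.1]
grip_width: 0.141
```

```bash
python3 go.py .4790 -.2147 .003 14.4; python3 -c "
from h import *
b=snap('side','s8')[0][230:460,250:480,::-1]
a=snap('top','t8')[0]
cv2.imwrite('pics/c10.png',cv2.resize(b,(560,560)))"
```

```text
clock 22.0 pos [ 0.4698 -0.1803  0.0044] yaw 14.281618123563762 grip 0.14104201961994625 F [ 0.3241  0.817  -2.0736] q [-0.2075  0.3652  0.5515  2.0231 -0.2578  0.8202  0.7411]
shift [0.0004 0.0356 0.0014] spin -0.0020661535185015774
```

View pics/c10.png

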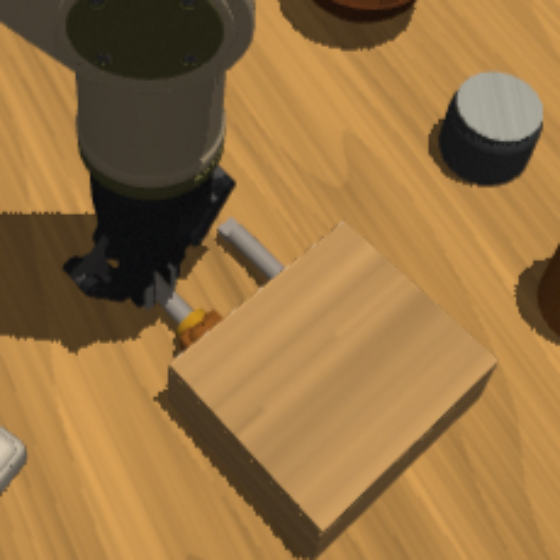

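Request:
{"op": "send_rows", "data": {
  "steps": [
    [[0, 0.005, 0], 0],
    [[0, 0.012, 0], 0],
    [[0, 0.019, 0], 0],
    [[0, 0.024, 0], 0],
    [[0, 0.028, 0], 0],
    [[0, 0.031, 0], 0],
    [[0, 0.033, 0], 0],
    [[0, 0.034, 0], 0]
  ]
}}

```text
clock: 23.1
position: [0.4782, -0.211, 0.0044]
ee_rot: [0.992, 0.125, -0.0, -0.0]
ft_force: [-0.2, 2.9, -1.3]
grip_width: 0.137
```

```bash
python3 go.py .4790 -.2147 .003 14.4
```

```text
clock 23.1 pos [ 0.4782 -0.211   0.0044] yaw 14.39039170322337 grip 0.13726049454392686 F [-0.2363  2.8897 -1.2736] q [-0.1449  0.4055  0.5508  1.9729 -0.2818  0.8387  0.8114]
shift [-0.0001  0.0038  0.0013] spin -0.00016769641426101365
```

Request:
{"op": "send_rows", "data": {
  "steps": [
    [[0, 0.001, 0], 0],
    [[0, 0.002, 0], 0],
    [[0, 0.003, 0], 0],
    [[0, 0.004, 0], 0],
    [[0, 0.004, 0], 0],
    [[0, 0.004, 0], 0],
    [[0, 0.004, 0], 0],
    [[0, 0.004, 0], 0]
  ]
}}

```text
clock: 24.1
position: [0.4778, -0.2113, 0.0033]
ee_rot: [0.992, 0.126, -0.002, -0.003]
ft_force: [-4.9, 14.3, -1.3]
grip_width: 0.142
```

```bash
python3 go.py .4790 -.2147 .003 14.4;  python3 -c "
from meas import *
p,d=snap('side','s9'); b=p[230:460,250:480,::-1]
cv2.imwrite('pics/c11.png',cv2.resize(b,(560,560)))"
```

```text
clock 24.1 pos [ 0.4778 -0.2113  0.0033] yaw 14.518706306602228 grip 0.14166266828729054 F [-4.8793 14.292  -1.2551] q [-0.1388  0.4104  0.5478  1.969  -0.2863  0.844   0.8192]
shift [0.0003 0.0036 0.0002] spin 0.002071815893090878
```

View pics/c11.png

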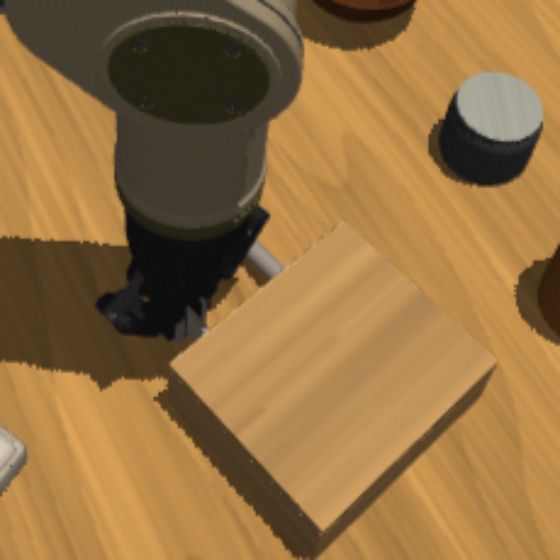

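The wrist reads a 15 N reaction with no further motion, and the handle no longer shows outside the mouth at (200,335), so it is against the back wall. Ease off, open and rise.

Request:
{"op": "send_rows", "data": {
  "steps": [
    [[0, -0.002, 0.0005], 0],
    [[0, -0.003, 0.001], 0],
    [[0, -0.003, 0.001], 0],
    [[0, -0.003, 0.001], 0],
    [[0, -0.003, 0.001], 0],
    [[0, -0.003, 0.001], 0],
    [[0, -0.003, 0.001], 0],
    [[0, -0.003, 0.001], 0]
  ]
}}

```text
clock: 25.15
position: [0.4781, -0.2111, 0.0031]
ee_rot: [0.992, 0.126, -0.001, -0.001]
ft_force: [-2.2, 6.2, -1.2]
grip_width: 0.141
```

Request:
{"op": "send_rows", "data": {
  "steps": [
    [[0, 0, 0], 0],
    [[0, 0, 0], 0],
    [[0, 0, 0], 0],
    [[0, 0, -0.005], 0],
    [[0, 0, -0.03], 0],
    [[0, 0, -0.07], 0],
    [[0, 0, -0.12], 0],
    [[0, 0, -0.16], 0]
  ],
  "hand": 0.4
}}

```text
clock: 26.15
position: [0.4787, -0.2127, 0.1658]
ee_rot: [0.992, 0.125, 0.001, 0.0]
ft_force: [0.2, 0.5, -1.0]
grip_width: 0.397
```

```bash
python3 go.py .40 .1 .25 14.4
```

```text
clock 26.15 pos [ 0.4787 -0.2127  0.1658] yaw 14.347094869701685 grip 0.39725572123612674 F [ 0.2423  0.5349 -0.9966] q [-0.2383  0.1675  0.6312  1.844  -0.1078  1.1625  0.6793]
shift [ 0.0013 -0.3224 -0.0844] spin -0.0009233687149021796
```

Request:
{"op": "send_rows", "data": {
  "steps": [
    [[0, -0.02, -0.02], 0],
    [[0, -0.06, -0.05], 0],
    [[0, -0.11, -0.08], 0],
    [[0, -0.16, -0.085], 0],
    [[0, -0.21, -0.085], 0],
    [[0, -0.25, -0.085], 0],
    [[0, -0.28, -0.085], 0],
    [[0, -0.28, -0.085], 0]
  ]
}}

```text
clock: 27.15
position: [0.4086, 0.0606, 0.2488]
ee_rot: [0.992, 0.127, 0.0, -0.0]
ft_force: [-0.1, -0.5, -0.1]
grip_width: 0.398
```

Run:
```python
from meas import *
p,d=snap('side','end_s'); q,e=snap('top','end_t')
for n,dd in(('top',e),('side',d)):
    print(n,fit(gz(n,dd,(.44,.51,-.235,-.15),(.012,.045))))
a=cv2.resize(p[230:460,250:480,::-1],(400,400));b=cv2.resize(q[190:310,355:505,::-1],(400,400))
cv2.imwrite('pics/c12.png',np.hstack([a,b]))
xr=np.array([.2487,-.9686])
```

```text
top {'n': 217, 'a': array([-0.2476,  0.9689]), 'ang': np.float64(-14.336788248136392), 'e0': array([ 0.4846, -0.2348]), 'e1': array([ 0.4701, -0.1782]), 'w': array([-0.007 ,  0.0001,  0.0066]), 'z': array([0.0155, 0.0221, 0.0261])}
side {'n': 269, 'a': array([-0.2305,  0.9731]), 'ang': np.float64(-13.327509968531896), 'e0': array([ 0.4807, -0.2344]), 'e1': array([ 0.4676, -0.179 ]), 'w': array([-0.008 ,  0.0004,  0.0061]), 'z': array([0.0165, 0.0226, 0.0255])}
```

View pics/c12.png

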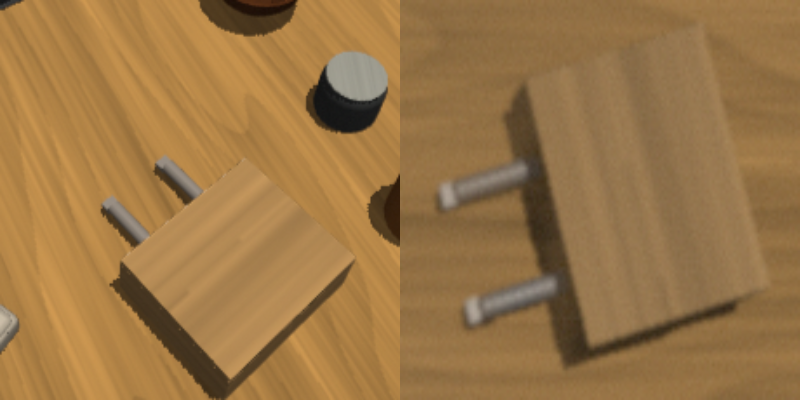

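View pics/end_t.png

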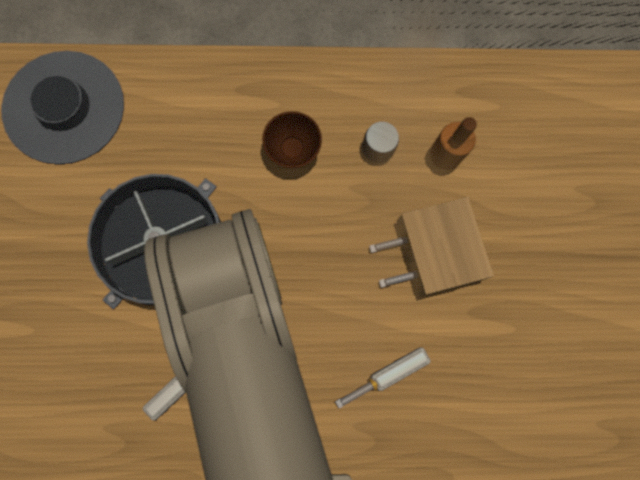

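In c12 the gouge's blade sticks out level with the fixed one (tips at (472,315) and (448,197)), no handle shows, and in end_t the bystanders are where they were. The fan is still. Handing in.

```bash
python3 -c "
from workcell import manip
print(manip.hand_in(), manip.get_obs()['clock'])"
```

```text
the job is handed in; nothing more can be done
the job is handed in; nothing more can be done
```

The job is handed in at about 27 s of the 72 s limit. It reported no verdict.

- **Gouge drawn out:** I gripped it by the handle and drew it straight out along its own axis. The fan stood at −0.87° before and −0.84° after, so it was not disturbed. I then laid the gouge on the bench in front of the rack.
- **Fan spun:** The first push reached about 3.5 rad/s, but by my estimate the fan stopped just short of a full turn (about 350°). I pushed again, faster, to about 5 rad/s. The camera tracked 305° of free turning after that push call, plus roughly 150° I estimate during it, and the fan came to rest before I touched the gouge again.
- **Gouge put away:** I gripped it by the shank and slid it handle first into the empty bay. At the back the wrist read about 15 N with no further motion.
- **Final views:** Only the blade shows, level with the fixed gouge's blade and at the bay's angle (14.3° in the top view). The bowl, tin and mallet are where they were, and the robot is clear.
- **Disagreement:** The side camera reads positions 2–4 mm lower in x than the top camera. I used the top camera because it matched the arm.

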